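# Seat the analyser's reagent containers

### The job

Load the reagents for the blood analyser: stand each of the four white containers (wide round jar, slim round bottle, square bottle, oblong bottle) upright and flat inside the seat on the bench that has its own shape and size. Set them down rather than dropping them, do not tip any over, and leave the small purple-capped tube rack and the bench timer among them where they are.

Things in the scene. Friction and masses are not known exactly. Their poses are not given: they have to be found in the camera images.
- jar: The wide round jar: body 60 mm diameter and 62 mm high, with a 56 mm diameter lid on it, 80 mm high in all. About 0.2 kg. Loose, upright, rigid and sealed, white plastic with a grey cap. Origin: centre of its underside; z up.
- vial: The slim round bottle: body 38 mm diameter and 62 mm high, with a 26 mm diameter cap on it, 85 mm high in all. About 0.08 kg. Loose, upright, rigid and sealed, white plastic with a grey cap. Origin: centre of its underside; z up.
- square_bottle: The square bottle: body 50 x 50 mm in plan and 66 mm high, with a 30 mm diameter round cap in the middle, 90 mm high in all. About 0.18 kg. x and y are square to its sides. Loose, upright, rigid and sealed, white plastic with a grey cap. Origin: centre of its underside; z up.
- oblong_bottle: The oblong bottle: body 82 mm (along x) x 36 mm (along y) in plan and 62 mm high, with a 28 mm diameter round cap 20 mm off-centre towards +x, 80 mm high in all. About 0.18 kg. It may go into its seat either way round. Loose, upright, rigid and sealed, white plastic with a grey cap. Origin: centre of its underside; z up.
- jar_seat: Wide round seat for the jar: 86 mm outside, 76 mm inside diameter (8 mm play all round). Fixed to the bench. White with a black rubber floor; the floor is 4 mm above the bench, the surrounding wall is 5 mm thick and its top 10 mm above the bench. Origin: centre of its underside, on the bench; z up.
- vial_seat: Small round seat for the slim bottle: 64 mm outside, 54 mm inside diameter (8 mm play all round). Fixed to the bench. White with a black rubber floor; the floor is 4 mm above the bench, the surrounding wall is 5 mm thick and its top 10 mm above the bench. Origin: centre of its underside, on the bench; z up.
- square_seat: Square seat for the square bottle: 76 mm outside, 66 mm inside (8 mm play all round); x and y are square to its sides. Fixed to the bench. White with a black rubber floor; the floor is 4 mm above the bench, the surrounding wall is 5 mm thick and its top 10 mm above the bench. Origin: centre of its underside, on the bench; z up.
- oblong_seat: Oblong seat for the oblong bottle: 108 mm (along x) x 62 mm (along y) outside, 98 x 52 mm inside (8 mm play all round). Fixed to the bench. White with a black rubber floor; the floor is 4 mm above the bench, the surrounding wall is 5 mm thick and its top 10 mm above the bench. Origin: centre of its underside, on the bench; z up.
- tube_rack: Bystander: loose white rack holding 4 x 2 purple-capped tubes, 94 mm (x) x 50 mm (y) in plan, 85 mm high. Origin: centre of its underside.
- timer: Bystander: loose flat grey bench timer with a small display and three round keys, 70 mm (x) x 60 mm (y), 24 mm high. Origin: centre of its underside.
Things that resemble listed ones, but are neither listed nor needed, are in the scene too. Leave any blue look-alike of the jar_seat alone. What is shaped like the vial but yellow is not meant.

How it is judged:
By the outcome, as a careful person would: the job done as asked, in the order asked, and still so for the second after the job is handed in, with the robot touching nothing.
It also fails if it takes over 109 s, if anything falls off the work surface, if the arm or the gripper's body presses on something with over 40 N, if the wrist force passes 120 N, or if a joint passes its speed limit or range.

### The arm

A 6-joint arm with a two-finger parallel gripper is mounted at the origin on the work surface. World frame = base frame: x ahead of the robot, y to its left, z up, the work surface at z = 0. Lengths are in m, angles in rad, forces in N, time in s.
With the tool pointing down it reaches from about 0.25 to 0.775 m from the base axis. Payload 4 kg.
Tool frame: the origin (TCP) lies on the centre line of the jaws, within the pads' length; the fingertips stand 25 mm ahead of it and the grasp point (between the pads) lies 6 mm ahead of it; z points along the fingers, y is the line along which they close (so a half turn about z gives the same grasp; the last joint's range is limited). The gripper opens to 94 mm and grips with 3 to 60 N. Pads are 16 mm wide; open, the fingers measure 119 mm over their backs; the gripper's body (75 mm by 177 mm) begins 78 mm behind the grasp point.
Start: joints at [1.011, 0.087, 1.371, -0, 1.684, -0.103], TCP at [0.243, 0.494, 0.231] pointing down, gripper open.
Joint ranges: [-3.1, 3.1], [-0.76, 2.03], [0.27, 2.55], [-1.08, 4.22], [0.17, 2.65], [-2.57, 2.57]. Speed limits (rad/s): [2.79, 2.79, 3.14, 3.14, 3.14, 3.14].

### API

Orientations are given as [roll, pitch, yaw] about the fixed x, y, z axes, in that order (R = Rz(yaw) Ry(pitch) Rx(roll)).
In Python, from bench import sensors, optics, ticket gives the robot as it stands.
- The arm moves only by the tool send_rows, never from a script. Its argument "rows" is a list of rows, each a list of 6 numbers: the shift along the world's x, y, z in mm, then the turn, a rotation vector about the world's x, y, z in rad. In form: [[x, y, z, wx, wy, wz], ...]. A call has 1 to 8 rows; each row shifts and turns the commanded pose from where the row before left it; what a row does not reach is not made up. A row lasts 1/12 s, in which the tool goes at most 41.7 mm and 7.16 degrees, less where a joint would pass 70% of its speed; a pose out of reach is approached as far as the arm can. A call is refused whole if a number of a shift passes 41.7 or a number of a turn 0.125, either way. A call with a gripper value outside its range is refused whole. "grip" is the finger opening in mm, from 0 to 94, set as the call begins (left out, the last holds). The fingers move at their own pace and stop on an object; the grip force is fixed at half the most. Time passes only in rows, so rows that do not move let the fingers close. It gives the time, the measured TCP pose, the force, the opening and the grip force at its end, in the units of the state.
- sensors.get_obs(): the state, without advancing time (a new reading comes with each control period).
- optics.snapshot(name): name is "side" or "top"; returns the picture (400x640x3 uint8, red, green, blue); there is no depth.
- optics.camera_model(name): a dict with "vertical_fov" (degrees; the focal length in pixels is half the picture's height over the tangent of half this angle, whatever the lens; pixels are square), "cx", "cy" (the principal point, pixels), "k1" (the pictures are not rectified: a ray, as slopes to the right and down, at radius r is drawn at 1 + k1 r^2 times it, then the intrinsics apply), "R" (3x3) and "t" (3): a world point X has camera coordinates R X + t. Camera axes: x right, y down, z forward; pixel columns grow to the right and rows downward; lengths in m; the calibration is good to about 2 mm. A picture is of the moment at which its call begins. camera_model takes no time and is no camera call.
- ticket.close_job(): hands the job in; it is judged then, once.
The state is a dict: "time": time; "joint_positions": joint angles; "qvel": joint speeds; "joint_torque": joint torques, N m; "tool_pos": TCP position; "ee_rot": TCP orientation; "wrist_force": force on the tool from outside, world axes, zero at the start; "wrist_torque": the same for the moment, N m; "width": finger opening in m; "finger_force": force on a finger pad.
Only numpy, scipy, OpenCV 4.12 (cv2) and the standard library are available. Lean on these libraries where they do the work, as an engineer would, in place of code of your own. Each camera call takes 0.05 s, during which the arm holds its last target. There are 200 camera calls.

## Working session

There is one attempt and no reset: what is moved stays moved. The work goes in short steps, Python scripts to look and compute and a tool call to move; the robot and the scene stay as the last step left them, time stands still between calls to the robot, and variables do not carry over. Pictures are saved under pics/ and viewed, at most 14 in all, crops included, and the job is handed in when it is done.

Besides the shell and the picture viewer there is one more tool, called after "Emit:" as name(argument=value, ...), one argument or row to a line, values as JSON. send_rows: Moves the arm, as the interface text tells. Its arguments: {"type":"object","properties":{"rows":{"type":"array"},"grip":{"type":"number"}},"required":["rows"]}

```bash
mkdir -p pics; ls
python3 - <<'E'
from bench import sensors, optics
import cv2
for n in("side","top"):
    cv2.imwrite(f"pics/{n}0.png",optics.snapshot(n)[:,:,::-1])
    print(n,optics.camera_model(n))
o=sensors.get_obs();print({k:o[k] for k in("time","tool_pos","ee_rot","width","wrist_force")})
E
```

```text
pics
side {'vertical_fov': 48.73525739858833, 'cx': 323.5397251635093, 'cy': 197.4350096262461, 'k1': -0.12312291329683547, 'R': array([[ 0.72665034, -0.68699921, -0.00337169],
       [-0.47172311, -0.49536928, -0.72944266],
       [ 0.4994563 ,  0.53164026, -0.68403365]]), 't': array([-0.37008916,  0.26523781,  0.90539026])}
top {'vertical_fov': 57.894424794667984, 'cx': 326.72784351531624, 'cy': 195.6302075112669, 'k1': 0.02565698951365847, 'R': array([[-0.02150706, -0.99958571, -0.01912734],
       [-0.98014122,  0.02485331, -0.19673715],
       [ 0.19713102,  0.01451626, -0.98026968]]), 't': array([0.01460638, 0.52564415, 0.77572966])}
{'time': 0.1, 'tool_pos': array([0.24232692, 0.49323424, 0.22940868]), 'ee_rot': array([-3.13956536e+00, -2.28629360e-04,  2.68484739e+00]), 'width': 0.09413084089680426, 'wrist_force': array([0.2183071 , 0.16000259, 0.00208968])}
```

View pics/top0.png

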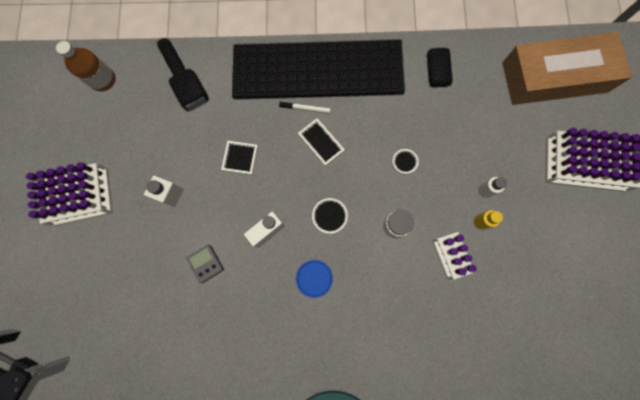

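View pics/side0.png

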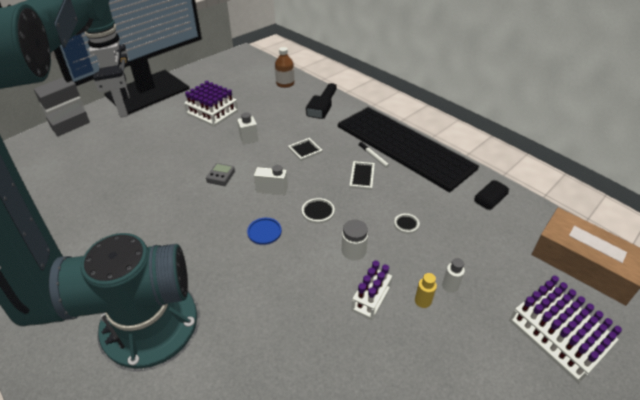

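The top view shows the jar at (400,222), vial (493,186), square bottle (160,190), oblong (264,229). Seats: jar (330,215), vial (405,161), square (239,157), oblong (321,141). The rack is at (456,256), the timer at (205,263), and the decoys are the blue disc (314,278) and yellow bottle (489,220). The side view shows the same things: jar (355,238), vial (455,275), square bottle (247,128), oblong (271,178).

```bash
cat > h.py <<'E'
import numpy as np, cv2
from bench import sensors, optics
from scipy.optimize import brentq
def ray(n,u,v):
    m=optics.camera_model(n); f=200/np.tan(np.radians(m["vertical_fov"])/2)
    K=np.array([[f,0,m["cx"]],[0,f,m["cy"]],[0,0,1]])
    p=cv2.undistortPoints(np.array([[[u,v]]],float),K,np.array([m["k1"],0,0,0.]))[0,0]
    R,t=np.array(m["R"]),np.array(m["t"]); d=R.T@[p[0],p[1],1]
    return -R.T@t,d/np.linalg.norm(d)
def plane(n,u,v,z):
    c,d=ray(n,u,v); return c+d*(z-c[2])/d[2]
def tri(a,b):
    (c,d),(e,g)=ray("top",*a),ray("side",*b)
    s=np.linalg.lstsq(np.c_[d,-g],e-c,rcond=None)[0]
    p,q=c+d*s[0],e+g*s[1]; return (p+q)/2,np.linalg.norm(p-q)
E
python3 - <<'E'
import cv2,numpy as np
t=cv2.imread("pics/top0.png");s=cv2.imread("pics/side0.png")
def crops(im,L,w,name):
    z=6; tiles=[]
    for (u,v) in L:
        c=im[v-w//2:v+w//2,u-w//2:u+w//2]
        c=cv2.resize(c,None,fx=390/w,fy=290/w,interpolation=cv2.INTER_CUBIC) if 0 else cv2.resize(c,(290,290),interpolation=cv2.INTER_CUBIC)
        for k in range(0,w,10):
            p=int(k*290/w); cv2.putText(c,str(u-w//2+k),(p,8),0,.28,(0,255,255)); cv2.line(c,(p,10),(p,15),(0,255,255))
            cv2.putText(c,str(v-w//2+k),(0,p+4),0,.28,(0,255,0)); cv2.line(c,(20,p),(25,p),(0,255,0))
        tiles.append(c)
    cv2.imwrite(name,np.vstack([np.hstack(tiles[:2]),np.hstack(tiles[2:])]))
crops(t,[(400,222),(493,186),(162,190),(264,229)],56,"pics/ct.png")
crops(s,[(355,238),(455,275),(247,128),(271,178)],56,"pics/cs.png")
E
```

```text
(no output)
```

View pics/ct.png

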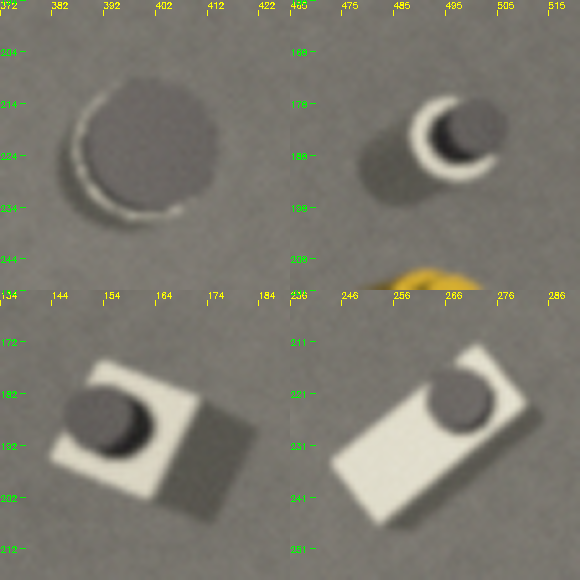

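View pics/cs.png

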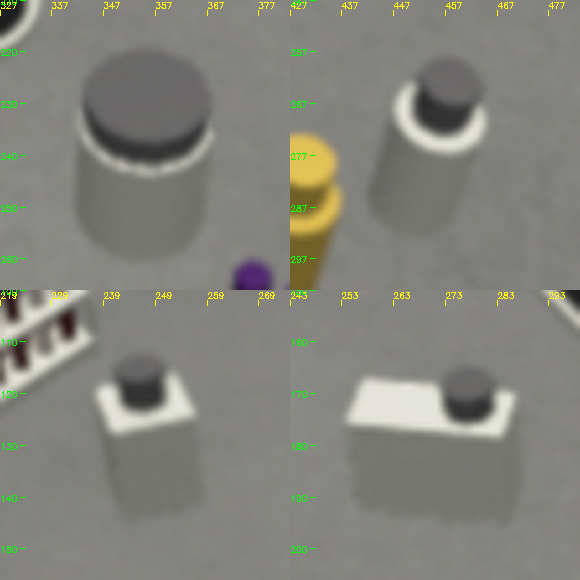

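Caps are grey discs. In the top view their centres are jar (401,222), vial (501,182), square (153,186), oblong (269,222), with matching ones in the side view. The tops of the bottles' bodies show as bright faces with clear corners. Now I'll triangulate these and measure the seats.

Run:
```python
from h import *
np.set_printoptions(precision=4,suppress=True)
k=56/290.
T=[(372,194),(465,158),(134,162),(236,201)];S=[(327,210),(427,247),(219,100),(243,150)]
O=[(0,0),(290,0),(0,290),(290,290)]
f=lambda B,i,p:((p[0]-O[i][0])*k+B[i][0],(p[1]-O[i][1])*k+B[i][1])
for n,i,a,b in[("jar",0,(150,145),(148,96)),("vial",1,(477,126),(450,82)),("sq",2,(97,415),(141,368)),("obl",3,(460,398),(468,385))]:
    print(n,*tri(f(T,i,a),f(S,i,b)))
for n,i,A,B,z in[("sq",2,[(104,360),(202,399),(153,499),(50,458)],[(97,395),(178,373),(195,413),(113,433)],.066),("obl",3,[(475,343),(527,403),(380,524),(331,462)],[(516,393),(502,437),(346,422),(363,378)],.062)]:
    if n=="sq": # match by order: far-left.. check residuals
        pass
    best=min((sum(tri(f(T,i,a),f(S,i,b))[1] for a,b in zip(A,B[j:]+B[:j])),j) for j in range(4))
    j=best[1];P=np.array([tri(f(T,i,a),f(S,i,b))[0] for a,b in zip(A,B[j:]+B[:j])])
    Q=np.array([plane("top",*f(T,i,a),z)[:2] for a in A],np.float32)
    r=cv2.minAreaRect((Q*1000).astype(np.float32))
    print(n,best,P,Q.mean(0),r)
for nm in("top","side"):
  im=cv2.imread(f"pics/{nm}0.png"); g=im.max(2)
  b=(g<45).astype(np.uint8)
  for n,pts in {"jar":((330,215),(318,209)),"vial":((405,161),(406,223)),"sq":((239,157),(305,148)),"obl":((321,141),(362,174))}.items():
    u,v=pts[nm=="side"]
    w=((im.min(2)>150)|(g<55)).astype(np.uint8)
    N,L,st,ce=cv2.connectedComponentsWithStats(w)
    c=max(cv2.findContours((L==L[v,u]).astype(np.uint8),cv2.RETR_EXTERNAL,cv2.CHAIN_APPROX_NONE)[0],key=len)
    Q=np.array([plane(nm,*p[0],.01)[:2]*1000 for p in c],np.float32)
    N,L,st,ce=cv2.connectedComponentsWithStats((g<75).astype(np.uint8))
    c2=max(cv2.findContours((L==L[v,u]).astype(np.uint8),cv2.RETR_EXTERNAL,cv2.CHAIN_APPROX_NONE)[0],key=len)
    Q2=np.array([plane(nm,*p[0],.006)[:2]*1000 for p in c2],np.float32)
    print(nm,n,L[v,u],cv2.minAreaRect(Q),cv2.minAreaRect(Q2))
# bystander/decoy rough
for n,u,v,z in[("rack",456,256,.06),("timer",205,263,.024),("yellow",493,217,.085)]:print(n,plane("top",u,v,z))
```

```text
jar [ 0.4586 -0.1586  0.0782] 0.0012034861569378314
vial [ 0.5396 -0.3797  0.0838] 0.00028275339487458226
sq [0.5506 0.3852 0.0877] 0.0018784500986989835
obl [0.4655 0.1297 0.0788] 0.0007695842467795319
sq (np.float64(0.0066285602580581785), 1) [[0.581  0.3946 0.0662]
 [0.5613 0.3498 0.0681]
 [0.5173 0.37   0.0652]
 [0.5387 0.4193 0.0585]] [0.5486 0.3831] ((548.8247680664062, 383.5041198730469), (50.00434112548828, 48.10219192504883), 67.21375274658203)
obl (np.float64(0.002819201796608095), 0) [[0.4923 0.1264 0.0601]
 [0.465  0.1039 0.0605]
 [0.4143 0.1664 0.0619]
 [0.4412 0.1877 0.063 ]] [0.4528 0.1462] ((453.05780029296875, 146.13490295410156), (35.058815002441406, 80.21459197998047), 38.79669189453125)
top jar 26 ((486.1676940917969, -2.6019821166992188), (64.46361541748047, 64.9063949584961), 88.65164184570312) ((487.91046142578125, -3.8114891052246094), (67.04339599609375, 67.744384765625), 89.10565948486328)
top vial 17 ((614.6038818359375, -190.02833557128906), (43.92808532714844, 43.146339416503906), 88.33071899414062) ((617.0670166015625, -190.97421264648438), (43.940654754
[... 709 characters left out ...]
54688, -191.56210327148438), (36.65194320678711, 43.49802780151367), 30.513545989990234) ((617.7298583984375, -189.0167694091797), (38.329734802246094, 46.31916427612305), 46.170082092285156)
side sq 27 ((635.2190551757812, 216.8086395263672), (50.0204963684082, 52.98843765258789), 80.126953125) ((639.2472534179688, 220.96437072753906), (52.700035095214844, 54.38050842285156), 79.23981475830078)
side obl 28 ((671.126953125, 13.744152069091797), (80.34339904785156, 42.13192367553711), 38.41630935668945) ((675.6373901367188, 17.45635986328125), (85.12747192382812, 44.36451721191406), 38.05258560180664)
rack [ 0.3835 -0.2757  0.06  ]
timer [0.3812 0.2849 0.024 ]
yellow [ 0.4636 -0.3532  0.085 ]
```

Run:
```python
from h import *
np.set_printoptions(precision=4,suppress=True)
cen={}
for nm in("top","side"):
  im=cv2.imread(f"pics/{nm}0.png")
  for n,pts in {"jar":((330,215),(318,209)),"vial":((405,161),(406,223)),"sq":((239,157),(305,148)),"obl":((321,141),(362,174))}.items():
    u,v=pts[nm=="side"]; r=30
    w=(im[v-r:v+r,u-r:u+r].min(2)>150).astype(np.uint8)
    cs=[c for c in cv2.findContours(w,cv2.RETR_EXTERNAL,cv2.CHAIN_APPROX_NONE)[0] if cv2.pointPolygonTest(c,(r,r),False)>0]
    c=max(cs,key=cv2.contourArea).astype(float)+[u-r,v-r]
    Q=np.array([plane(nm,*p[0],.01)[:2]*1000 for p in c],np.float32)
    R=cv2.minAreaRect(Q); m=cv2.moments(c.astype(np.float32)); cen[nm,n]=(m["m10"]/m["m00"],m["m01"]/m["m00"])
    print(nm,n,np.round(R[0],1),np.round(R[1],1),round(R[2],1))
for n in("jar","vial","sq","obl"): print(n,*tri(cen["top",n],cen["side",n]))
# caps as ellipses: yellow & rack extents
im=cv2.imread("pics/top0.png");h=cv2.cvtColor(im,cv2.COLOR_BGR2HSV)
w=((im.min(2)>150)|((h[...,0]>120)&(h[...,0]<160)&(h[...,1]>80))).astype(np.uint8)[225:285,430:485]
p=cv2.findNonZero(cv2.morphologyEx(w,cv2.MORPH_CLOSE,np.ones((5,5))))[:,0]+[430,225]
print("rack",cv2.minAreaRect(np.array([plane("top",*q,.07)[:2]*1000 for q in p],np.float32)))
p=plane("side",428,278,.085);print("yellow",p,tri((493,217),(428,278)))
```

```text
top jar [486.3  -2.6] [83.6 84.1] 88.6
top vial [ 616.  -191.3] [60.7 61.2] 86.8
top sq [637.9 218.1] [75.9 75.9] 80.0
top obl [673.7  15.3] [108.9  63.4] 38.3
side jar [485.3  -2.6] [84.3 85.7] 46.4
side vial [ 616.8 -190.4] [62.6 63.9] 46.1
side sq [638.6 219.8] [80.2 78.5] 80.0
side obl [673.9  16.3] [112.3  65.3] 37.9
jar [ 0.4864 -0.0024  0.0093] 0.0004108522796302851
vial [ 0.6165 -0.1906  0.01  ] 7.64602106924658e-05
sq [0.6371 0.218  0.0104] 0.0005269810101753299
obl [0.673  0.015  0.0094] 0.00035371998199508573
rack ((385.16253662109375, -270.0164794921875), (90.62379455566406, 63.46134567260742), 17.460491180419922)
yellow [ 0.4616 -0.3596  0.085 ] (array([ 0.4653, -0.3569,  0.0784]), np.float64(0.0021469146183054856))
```

The cap heights (78, 84, 88, 79 mm) and rim heights (about 10 mm) agree with the text. Going to the jar first.

Emit:
send_rows(
  rows=[
    [11, -33, -1, 0, 0, -0.1],
    [11, -33, -1, 0, 0, -0.1],
    [11, -33, -1, 0, 0, -0.1],
    [11, -33, -1, 0, 0, -0.1],
    [11, -33, -1, 0, 0, -0.1],
    [11, -33, -1, 0, 0, -0.1],
    [11, -33, -1, 0, 0, -0.1],
    [11, -33, -1, 0, 0, -0.1],
  ],
  grip=94,
)

```text
time: 0.77
tool_pos: [0.3304, 0.228, 0.222]
ee_rot: [-3.141, 0.0, 1.88]
wrist_force: [0.3, 0.1, -0.6]
width: 0.0941
finger_force: 0.0
```

Emit:
send_rows(
  rows=[
    [11, -33, -1, 0, 0, -0.1],
    [11, -33, -1, 0, 0, -0.1],
    [11, -33, -1, 0, 0, -0.1],
    [11, -33, -1, 0, 0, -0.1],
    [11, -33, -1, 0, 0, -0.1],
    [11, -33, -1, 0, 0, -0.1],
    [11, -33, -1, 0, 0, -0.1],
    [11, -33, -1, 0, 0, -0.1],
  ],
)

```text
time: 1.43
tool_pos: [0.4185, -0.0361, 0.2141]
ee_rot: [-3.141, -0.0, 1.079]
wrist_force: [0.7, 0.1, -0.1]
width: 0.094
finger_force: 0.0
```

Emit:
send_rows(
  rows=[
    [10, -30.6, 0, 0, 0, -0.1],
    [10, -30.6, 0, 0, 0, 0],
    [10, -30.6, 0, 0, 0, 0],
    [10, -30.6, 0, 0, 0, 0],
    [0, 0, -30, 0, 0, 0],
    [0, 0, -30, 0, 0, 0],
    [0, 0, -30, 0, 0, 0],
    [0, 0, 0, 0, 0, 0],
  ],
)

```text
time: 2.1
tool_pos: [0.4541, -0.1551, 0.1172]
ee_rot: [-3.127, 0.002, 0.984]
wrist_force: [-1.2, -0.2, -0.4]
width: 0.0941
finger_force: 0.0
```

Run:
```python
from h import *
ims=[cv2.resize(optics.snapshot(n)[:,:,::-1][y:y+140,x:x+140],(390,390)) for n,x,y in(("top",330,150),("side",285,160))]
cv2.imwrite("pics/j1.png",np.hstack(ims))
```

```text
(no output)
```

View pics/j1.png

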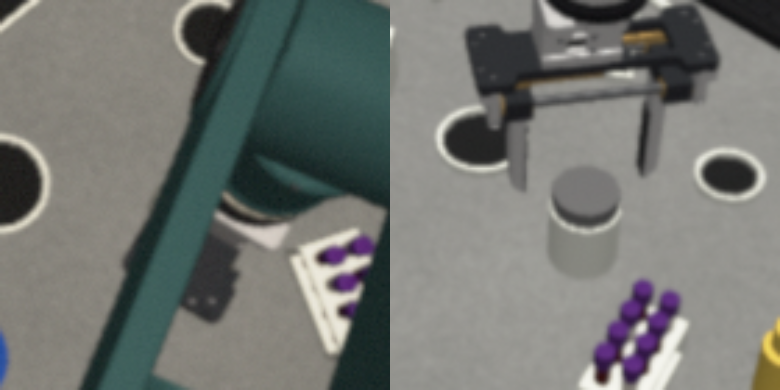

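The side view shows the fingers straddling the jar, in line with it, at about (585,200) in the crop. Going down, with a small correction.

Emit:
send_rows(
  rows=[
    [4, -3, 0, 0, 0, 0],
    [0, 0, -22, 0, 0, 0],
    [0, 0, -22, 0, 0, 0],
    [0, 0, -20, 0, 0, 0],
    [0, 0, 0, 0, 0, 0],
    [0, 0, 0, 0, 0, 0],
  ],
)

```text
time: 2.7
tool_pos: [0.4635, -0.1601, 0.0619]
ee_rot: [3.14, -0.0, 0.985]
wrist_force: [0.7, 0.2, 0.5]
width: 0.0943
finger_force: 0.0
```

Emit:
send_rows(
  rows=[
    [-4, 2, -10, 0, 0, 0],
    [0, 0, 0, 0, 0, 0],
    [0, 0, 0, 0, 0, 0],
  ],
)

```text
time: 2.95
tool_pos: [0.4589, -0.1579, 0.0514]
ee_rot: [3.14, -0.0, 0.985]
wrist_force: [0.9, -0.1, 0.9]
width: 0.094
finger_force: 0.0
```

Emit:
send_rows(
  rows=[
    [0, 0, 0, 0, 0, 0],
    [0, 0, 0, 0, 0, 0],
    [0, 0, 0, 0, 0, 0],
    [0, 0, 0, 0, 0, 0],
    [0, 0, 0, 0, 0, 0],
    [0, 0, 0, 0, 0, 0],
    [0, 0, 0, 0, 0, 0],
    [0, 0, 0, 0, 0, 0],
  ],
  grip=50,
)

```text
time: 3.62
tool_pos: [0.4588, -0.1579, 0.0507]
ee_rot: [3.141, -0.0, 0.985]
wrist_force: [0.4, -0.7, 0.2]
width: 0.0596
finger_force: 30.0
```

Emit:
send_rows(
  rows=[
    [0, 0, 20, 0, 0, 0],
    [0, 0, 25, 0, 0, 0],
    [4.5, 26, 0, 0, 0, 0],
    [4.5, 26, 0, 0, 0, 0],
    [4.5, 26, 0, 0, 0, 0],
    [4.5, 26, 0, 0, 0, 0],
    [4.5, 26, 0, 0, 0, 0],
    [5, 25.5, 0, 0, 0, 0],
  ],
)

```text
time: 4.28
tool_pos: [0.4855, -0.001, 0.0949]
ee_rot: [-3.14, 0.001, 0.985]
wrist_force: [-0.2, -0.2, -0.6]
width: 0.0595
finger_force: 30.0
```

Emit:
send_rows(
  rows=[
    [0, 0, 0, 0, 0, 0],
    [0, 0, 0, 0, 0, 0],
    [0, 0, -10, 0, 0, 0],
    [0, 0, -10, 0, 0, 0],
    [0, 0, -8, 0, 0, 0],
    [0, 0, -4, 0, 0, 0],
    [0, 0, 0, 0, 0, 0],
    [0, 0, 0, 0, 0, 0],
  ],
)

```text
time: 4.95
tool_pos: [0.4857, -0.0027, 0.0628]
ee_rot: [-3.14, 0.001, 0.984]
wrist_force: [0.2, 0.7, -1.1]
width: 0.0596
finger_force: 30.0
```

Emit:
send_rows(
  rows=[
    [0, 0, -3, 0, 0, 0],
    [0, 0, -2, 0, 0, 0],
    [0, 0, -1.5, 0, 0, 0],
    [0, 0, -1, 0, 0, 0],
    [0, 0, 0, 0, 0, 0],
    [0, 0, 0, 0, 0, 0],
  ],
)

```text
time: 5.45
tool_pos: [0.4861, -0.0022, 0.0561]
ee_rot: [3.141, -0.0, 0.985]
wrist_force: [-0.3, -0.1, -0.7]
width: 0.0597
finger_force: 30.0
```

Emit:
send_rows(
  rows=[
    [0, 0, -1, 0, 0, 0],
    [0, 0, -0.5, 0, 0, 0],
    [0, 0, 0, 0, 0, 0],
  ],
)

```text
time: 5.7
tool_pos: [0.4862, -0.0023, 0.0546]
ee_rot: [3.141, -0.0, 0.985]
wrist_force: [-1.0, -0.1, -1.5]
width: 0.06
finger_force: 30.0
```

Emit:
send_rows(
  rows=[
    [0, 0, -0.6, 0, 0, 0],
    [0, 0, 0, 0, 0, 0],
  ],
)

```text
time: 5.87
tool_pos: [0.4863, -0.0023, 0.0546]
ee_rot: [3.141, -0.0, 0.985]
wrist_force: [-0.9, 0.2, 4.2]
width: 0.0595
finger_force: 30.0
```

Contact made (+4 N). Releasing, lifting away and moving to the vial.

Emit:
send_rows(
  rows=[
    [0, 0, 0, 0, 0, 0],
    [0, 0, 0, 0, 0, 0],
    [0, 0, 0, 0, 0, 0],
    [0, 0, 0, 0, 0, 0],
    [0, 0, 0, 0, 0, 0],
    [0, 0, 20, 0, 0, 0],
    [0, 0, 30, 0, 0, 0],
    [0, 0, 30, 0, 0, 0],
  ],
  grip=94,
)

```text
time: 6.53
tool_pos: [0.485, -0.0022, 0.1335]
ee_rot: [-3.139, 0.002, 0.985]
wrist_force: [0.9, 0.5, 0.5]
width: 0.0938
finger_force: 0.0
```

Emit:
send_rows(
  rows=[
    [0, 0, 30, 0, 0, 0],
    [0, 0, 20, 0, 0, 0],
    [4.5, -31.5, 0, 0, 0, -0.1],
    [4.5, -31.5, 0, 0, 0, -0.1],
    [4.5, -31.5, 0, 0, 0, -0.1],
    [4.5, -31.5, 0, 0, 0, -0.1],
    [4.5, -31.5, 0, 0, 0, -0.1],
    [4.5, -31.5, 0, 0, 0, -0.1],
  ],
)

```text
time: 7.2
tool_pos: [0.5131, -0.1928, 0.1838]
ee_rot: [3.141, -0.0, 0.38]
wrist_force: [1.2, 0.4, -0.1]
width: 0.0939
finger_force: 0.0
```

Emit:
send_rows(
  rows=[
    [4.5, -31.5, 0, 0, 0, -0.1],
    [4.5, -31.5, 0, 0, 0, -0.1],
    [4.5, -31.5, 0, 0, 0, -0.1],
    [4.5, -31.5, 0, 0, 0, -0.1],
    [4.5, -31.5, 0, 0, 0, -0.1],
    [4.5, -31.5, 0, 0, 0, -0.1],
    [0, 0, 0, 0, 0, 0],
    [0, 0, 0, 0, 0, 0],
  ],
  grip=70,
)

```text
time: 7.87
tool_pos: [0.5396, -0.3817, 0.1825]
ee_rot: [-3.141, 0.002, -0.217]
wrist_force: [0.1, -0.2, -0.0]
width: 0.0702
finger_force: 0.0
```

Run:
```python
from h import *
ims=[cv2.resize(optics.snapshot(n)[:,:,::-1][y:y+180,x:x+180],(390,390)) for n,x,y in(("top",290,120),("side",300,160))]
cv2.imwrite("pics/v1.png",np.hstack(ims))
```

```text
(no output)
```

View pics/v1.png

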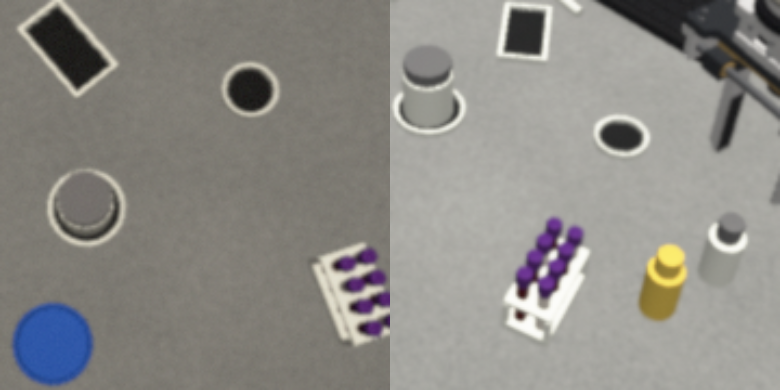

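The jar stands centred in its seat at (88,205) in the crop, and the vial is still upright at (725,250). Going down on the vial.

Emit:
send_rows(
  rows=[
    [0, 0.5, -25, 0, 0, 0],
    [0, 0, -25, 0, 0, 0],
    [0, 0, -25, 0, 0, 0],
    [0, 0, -25, 0, 0, 0],
    [0, 0, -21, 0, 0, 0],
    [0, 0, -10, 0, 0, 0],
    [0, 0, 0, 0, 0, 0],
    [0, 0, 0, 0, 0, 0],
  ],
)

```text
time: 8.63
tool_pos: [0.5404, -0.3789, 0.0535]
ee_rot: [3.142, -0.0, -0.214]
wrist_force: [-0.7, -1.0, -0.0]
width: 0.0698
finger_force: 0.0
```

Emit:
send_rows(
  rows=[
    [0, 0, 0, 0, 0, 0],
    [0, 0, 0, 0, 0, 0],
    [0, 0, 0, 0, 0, 0],
    [0, 0, 0, 0, 0, 0],
    [0, 0, 0, 0, 0, 0],
    [0, 0, 0, 0, 0, 0],
    [0, 0, 0, 0, 0, 0],
    [0, 0, 0, 0, 0, 0],
  ],
  grip=28,
)

```text
time: 9.3
tool_pos: [0.5404, -0.38, 0.0536]
ee_rot: [3.141, -0.001, -0.215]
wrist_force: [-0.0, 1.3, 2.3]
width: 0.0374
finger_force: 30.0
```

Emit:
send_rows(
  rows=[
    [0, 0, 20, 0, 0, 0],
    [0, 0, 25, 0, 0, 0],
    [11, 27, 0, 0, 0, 0],
    [11, 27, 0, 0, 0, 0],
    [11, 27, 0, 0, 0, 0],
    [11, 27, 0, 0, 0, 0],
    [11, 27, 0, 0, 0, 0],
    [11, 27, 0, 0, 0, 0],
  ],
)

```text
time: 9.97
tool_pos: [0.6061, -0.2164, 0.0972]
ee_rot: [-3.142, 0.001, -0.215]
wrist_force: [-0.1, -0.4, -1.5]
width: 0.0373
finger_force: 30.0
```

Emit:
send_rows(
  rows=[
    [10, 27, 0, 0, 0, 0],
    [0, 0, 0, 0, 0, 0],
    [0, 0, 0, 0, 0, 0],
    [0, 0, -12, 0, 0, 0],
    [0, 0, -12, 0, 0, 0],
    [0, 0, -8, 0, 0, 0],
    [0, 0, -4, 0, 0, 0],
    [0, 0, 0, 0, 0, 0],
  ],
)

```text
time: 10.63
tool_pos: [0.6144, -0.1911, 0.0591]
ee_rot: [-3.141, 0.005, -0.217]
wrist_force: [-0.3, 0.7, 0.1]
width: 0.0373
finger_force: 30.0
```

Emit:
send_rows(
  rows=[
    [0, 0, -2, 0, 0, 0],
    [0, 0, -1, 0, 0, 0],
    [0, 0, -1, 0, 0, 0],
    [0, 0, 0, 0, 0, 0],
    [0, 0, 0, 0, 0, 0],
  ],
)

```text
time: 11.05
tool_pos: [0.6164, -0.1908, 0.0584]
ee_rot: [3.141, -0.001, -0.215]
wrist_force: [0.1, 0.3, 0.8]
width: 0.0374
finger_force: 30.0
```

Emit:
send_rows(
  rows=[
    [0, 0, -0.5, 0, 0, 0],
    [0, 0, -0.4, 0, 0, 0],
    [0, 0, 0, 0, 0, 0],
  ],
)

```text
time: 11.3
tool_pos: [0.6164, -0.1908, 0.0576]
ee_rot: [3.141, -0.001, -0.215]
wrist_force: [0.3, 0.7, 0.6]
width: 0.0376
finger_force: 30.0
```

Emit:
send_rows(
  rows=[
    [0, 0, -0.6, 0, 0, 0],
    [0, 0, 0, 0, 0, 0],
  ],
)

```text
time: 11.47
tool_pos: [0.6164, -0.1908, 0.0576]
ee_rot: [3.141, -0.001, -0.215]
wrist_force: [-1.9, 1.4, 4.6]
width: 0.0375
finger_force: 30.0
```

Contact. Releasing and moving to the square bottle.

Emit:
send_rows(
  rows=[
    [0, 0, 0, 0, 0, 0],
    [0, 0, 0, 0, 0, 0],
    [0, 0, 0, 0, 0, 0],
    [0, 0, 0, 0, 0, 0],
    [0, 0, 0, 0, 0, 0],
    [0, 0, 20, 0, 0, 0],
    [0, 0, 30, 0, 0, 0],
    [0, 0, 30, 0, 0, 0],
  ],
  grip=80,
)

```text
time: 12.13
tool_pos: [0.6151, -0.1904, 0.1353]
ee_rot: [-3.141, 0.004, -0.215]
wrist_force: [-0.3, -0.4, -0.1]
width: 0.0801
finger_force: 0.0
```

Emit:
send_rows(
  rows=[
    [0, 0, 30, 0, 0, 0],
    [0, 0, 20, 0, 0, 0],
    [-3.5, 30.3, 0, 0, 0, 0.1],
    [-3.5, 30.3, 0, 0, 0, 0.1],
    [-3.5, 30.3, 0, 0, 0, 0.1],
    [-3.5, 30.3, 0, 0, 0, 0.1],
    [-3.5, 30.3, 0, 0, 0, 0.1],
    [-3.5, 30.3, 0, 0, 0, 0.1],
  ],
  grip=86,
)

```text
time: 12.8
tool_pos: [0.5947, -0.0076, 0.1863]
ee_rot: [3.142, -0.0, 0.389]
wrist_force: [-0.3, -0.1, 0.1]
width: 0.086
finger_force: 0.0
```

Emit:
send_rows(
  rows=[
    [-3.5, 30.3, 0, 0, 0, 0.1],
    [-3.5, 30.3, 0, 0, 0, 0.1],
    [-3.5, 30.3, 0, 0, 0, 0.1],
    [-3.5, 30.3, 0, 0, 0, 0.1],
    [-3.5, 30.3, 0, 0, 0, 0.1],
    [-3.5, 30.3, 0, 0, 0, 0.1],
    [-3.5, 30.3, 0, 0, 0, 0.1],
    [-3.5, 30.3, 0, 0, 0, 0.1],
  ],
)

```text
time: 13.47
tool_pos: [0.5667, 0.2349, 0.1862]
ee_rot: [3.142, 0.0, 1.19]
wrist_force: [0.0, 0.3, 0.5]
width: 0.086
finger_force: 0.0
```

Emit:
send_rows(
  rows=[
    [-3.5, 30.3, 0, 0, 0, 0],
    [-3.5, 30.3, 0, 0, 0, 0],
    [-3.5, 30.3, 0, 0, 0, 0],
    [-3.5, 30.3, 0, 0, 0, 0],
    [-3.5, 30.3, 0, 0, 0, 0],
    [0, 0, 0, 0, 0, 0],
    [0, 0, 0, 0, 0, 0],
  ],
)

```text
time: 14.05
tool_pos: [0.549, 0.3862, 0.1856]
ee_rot: [-3.141, 0.001, 1.188]
wrist_force: [0.1, 0.0, 0.4]
width: 0.0859
finger_force: 0.0
```

Run:
```python
from h import *
ims=[cv2.resize(optics.snapshot(n)[:,:,::-1][y:y+180,x:x+180],(390,390)) for n,x,y in(("top",300,100),("side",190,80))]
cv2.imwrite("pics/s1.png",np.hstack(ims))
```

```text
(no output)
```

View pics/s1.png

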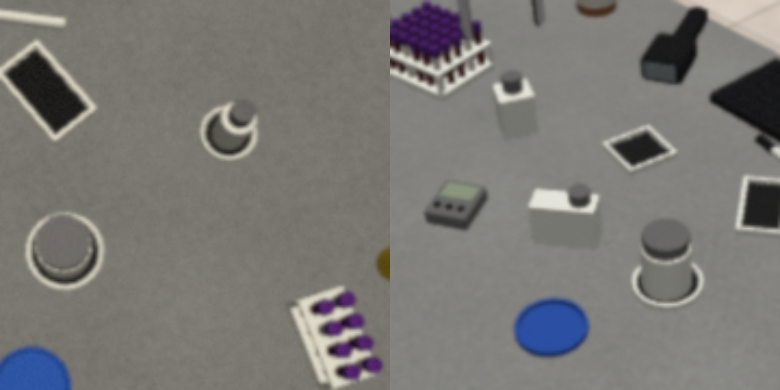

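The vial stands in its seat near (230,130) in the crop, and the square bottle is upright at (515,105). Going down on it.

Emit:
send_rows(
  rows=[
    [0, -0.5, -25, 0, 0, -0.015],
    [0, 0, -25, 0, 0, 0],
    [0, 0, -25, 0, 0, 0],
    [0, 0, -25, 0, 0, 0],
    [0, 0, -20, 0, 0, 0],
    [0, 0, -11, 0, 0, 0],
    [0, 0, 0, 0, 0, 0],
    [0, 0, 0, 0, 0, 0],
  ],
)

```text
time: 14.82
tool_pos: [0.55, 0.3834, 0.0556]
ee_rot: [-3.142, 0.0, 1.168]
wrist_force: [1.0, 0.0, -0.7]
width: 0.0857
finger_force: 0.0
```

Emit:
send_rows(
  rows=[
    [0, 0, 0, 0, 0, 0],
    [0, 0, 0, 0, 0, 0],
    [0, 0, 0, 0, 0, 0],
    [0, 0, 0, 0, 0, 0],
    [0, 0, 0, 0, 0, 0],
    [0, 0, 0, 0, 0, 0],
    [0, 0, 0, 0, 0, 0],
    [0, 0, 0, 0, 0, 0],
  ],
  grip=40,
)

```text
time: 15.48
tool_pos: [0.5498, 0.3846, 0.0558]
ee_rot: [3.141, -0.001, 1.17]
wrist_force: [-0.4, -0.7, 2.4]
width: 0.0498
finger_force: 30.0
```

Emit:
send_rows(
  rows=[
    [0, 0, 20, 0, 0, 0],
    [0, 0, 25, 0, 0, 0],
    [12.5, -23.7, 0, 0, 0, 0.033],
    [12.5, -23.7, 0, 0, 0, 0.033],
    [12.5, -23.7, 0, 0, 0, 0.033],
    [12.5, -23.7, 0, 0, 0, 0.033],
    [12.5, -23.7, 0, 0, 0, 0.033],
    [12.5, -23.7, 0, 0, 0, 0.033],
  ],
)

```text
time: 16.15
tool_pos: [0.6243, 0.241, 0.099]
ee_rot: [-3.14, 0.001, 1.37]
wrist_force: [-0.1, 1.6, -2.4]
width: 0.0498
finger_force: 30.0
```

Emit:
send_rows(
  rows=[
    [13, -24, 0, 0, 0, 0.028],
    [0, 0, 0, 0, 0, 0],
    [0, 0, 0, 0, 0, 0],
    [0, 0, -12, 0, 0, 0],
    [0, 0, -12, 0, 0, 0],
    [0, 0, -8, 0, 0, 0],
    [0, 0, -4, 0, 0, 0],
    [0, 0, 0, 0, 0, 0],
  ],
)

```text
time: 16.82
tool_pos: [0.6357, 0.2187, 0.0614]
ee_rot: [-3.137, 0.002, 1.397]
wrist_force: [0.6, 0.7, -2.4]
width: 0.0495
finger_force: 30.0
```

Emit:
send_rows(
  rows=[
    [0, 0, -2, 0, 0, 0],
    [0, 0, -1, 0, 0, 0],
    [0, 0, -1, 0, 0, 0],
    [0, 0, 0, 0, 0, 0],
    [0, 0, 0, 0, 0, 0],
  ],
)

```text
time: 17.23
tool_pos: [0.6379, 0.2182, 0.0609]
ee_rot: [3.141, -0.0, 1.396]
wrist_force: [1.0, -0.3, -2.1]
width: 0.0496
finger_force: 30.0
```

Emit:
send_rows(
  rows=[
    [0, 0, -0.6, 0, 0, 0],
    [0, 0, -0.5, 0, 0, 0],
    [0, 0, 0, 0, 0, 0],
  ],
)

```text
time: 17.48
tool_pos: [0.6379, 0.2182, 0.0599]
ee_rot: [3.141, -0.0, 1.396]
wrist_force: [0.8, -0.1, -0.6]
width: 0.0497
finger_force: 30.0
```

Emit:
send_rows(
  rows=[
    [0, 0, -0.6, 0, 0, 0],
    [0, 0, 0, 0, 0, 0],
  ],
)

```text
time: 17.65
tool_pos: [0.6379, 0.2182, 0.0599]
ee_rot: [3.14, -0.0, 1.396]
wrist_force: [-1.3, -1.1, 2.0]
width: 0.0497
finger_force: 30.0
```

Emit:
send_rows(
  rows=[
    [0, 0, 0, 0, 0, 0],
    [0, 0, 0, 0, 0, 0],
    [0, 0, 0, 0, 0, 0],
    [0, 0, 0, 0, 0, 0],
    [0, 0, 0, 0, 0, 0],
    [0, 0, 20, 0, 0, 0],
    [0, 0, 30, 0, 0, 0],
    [0, 0, 30, 0, 0, 0],
  ],
  grip=80,
)

```text
time: 18.32
tool_pos: [0.6366, 0.218, 0.1377]
ee_rot: [-3.138, 0.002, 1.396]
wrist_force: [1.1, -0.4, 1.1]
width: 0.0802
finger_force: 0.0
```

Emit:
send_rows(
  rows=[
    [0, 0, 30, 0, 0, 0],
    [0, 0, 20, 0, 0, 0],
    [-26.4, -10.3, 0, 0, 0, 0.095],
    [-26.4, -10.3, 0, 0, 0, 0.095],
    [-26.4, -10.3, 0, 0, 0, 0.095],
    [-26.4, -10.3, 0, 0, 0, 0.095],
    [-26.4, -10.3, 0, 0, 0, 0.095],
    [-26.4, -10.3, 0, 0, 0, 0.095],
  ],
)

```text
time: 18.98
tool_pos: [0.4779, 0.156, 0.1886]
ee_rot: [3.141, 0.0, 1.971]
wrist_force: [0.5, 0.2, 1.0]
width: 0.0799
finger_force: 0.0
```

Emit:
send_rows(
  rows=[
    [-26.4, -10.3, 0, 0, 0, 0.095],
    [0, 0, 0, 0, 0, 0.095],
    [0, 0, 0, 0, 0, 0.092],
    [0, 0, 0, 0, 0, 0],
    [0, 0, 0, 0, 0, 0],
  ],
)

```text
time: 19.4
tool_pos: [0.4528, 0.1461, 0.1889]
ee_rot: [3.141, 0.0, 2.245]
wrist_force: [1.0, 0.4, 1.3]
width: 0.0798
finger_force: 0.0
```

Run:
```python
from h import *
ims=[cv2.resize(optics.snapshot(n)[:,:,::-1][y:y+180,x:x+180],(390,390)) for n,x,y in(("top",170,100),("side",190,80))]
cv2.imwrite("pics/o1.png",np.hstack(ims))
```

```text
(no output)
```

View pics/o1.png

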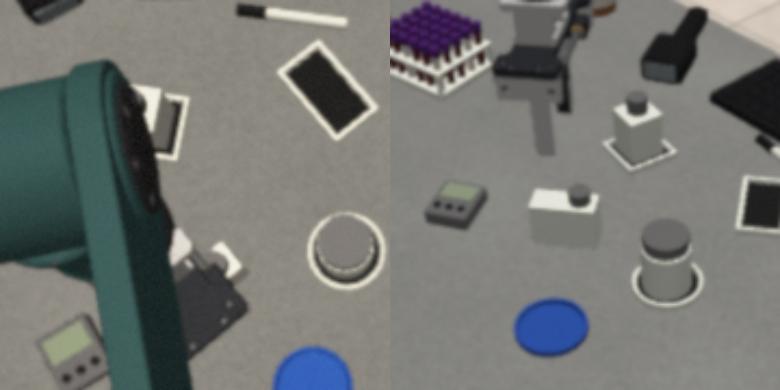

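The square bottle stands in its seat at (640,130) in the crop, and the gripper is over the oblong bottle, lined up with it.

Emit:
send_rows(
  rows=[
    [0, 0, -25, 0, 0, 0],
    [0, 0, -25, 0, 0, 0],
    [0, 0, -25, 0, 0, 0],
    [0, 0, -25, 0, 0, 0],
    [0, 0, -22, 0, 0, 0],
    [0, 0, -12, 0, 0, 0],
    [0, 0, 0, 0, 0, 0],
    [0, 0, 0, 0, 0, 0],
  ],
)

```text
time: 20.17
tool_pos: [0.4525, 0.1461, 0.0541]
ee_rot: [-3.14, -0.001, 2.247]
wrist_force: [0.9, 0.5, 0.2]
width: 0.0801
finger_force: 0.0
```

Emit:
send_rows(
  rows=[
    [0, 0, 0, 0, 0, 0],
    [0, 0, 0, 0, 0, 0],
    [0, 0, 0, 0, 0, 0],
    [0, 0, 0, 0, 0, 0],
    [0, 0, 0, 0, 0, 0],
    [0, 0, 0, 0, 0, 0],
    [0, 0, 0, 0, 0, 0],
    [0, 0, 0, 0, 0, 0],
  ],
  grip=28,
)

```text
time: 20.83
tool_pos: [0.4531, 0.1463, 0.055]
ee_rot: [3.141, 0.0, 2.248]
wrist_force: [0.9, -0.0, 0.7]
width: 0.0359
finger_force: 30.0
```

Emit:
send_rows(
  rows=[
    [0, 0, 20, 0, 0, 0],
    [0, 0, 30, 0, 0, 0],
    [22, -13, 10, 0, 0, -0.113],
    [22, -13, 0, 0, 0, -0.113],
    [22, -13, 0, 0, 0, -0.113],
    [22, -13, 0, 0, 0, -0.113],
    [22, -13, 0, 0, 0, -0.113],
    [22, -13, 0, 0, 0, -0.113],
  ],
)

```text
time: 21.5
tool_pos: [0.5852, 0.0674, 0.1138]
ee_rot: [-3.14, 0.0, 1.564]
wrist_force: [0.4, -0.2, -0.8]
width: 0.036
finger_force: 30.0
```

Emit:
send_rows(
  rows=[
    [22, -13, 0, 0, 0, -0.113],
    [22, -13, 0, 0, 0, -0.113],
    [22, -13, 0, 0, 0, -0.113],
    [22, -13, 0, 0, 0, -0.113],
    [0, 0, 0, 0, 0, -0.113],
    [0, 0, 0, 0, 0, -0.113],
    [0, 0, 0, 0, 0, -0.113],
    [0, 0, 0, 0, 0, -0.113],
  ],
)

```text
time: 22.17
tool_pos: [0.6724, 0.0159, 0.1132]
ee_rot: [-3.14, 0.002, 0.66]
wrist_force: [-0.5, -0.4, -1.7]
width: 0.036
finger_force: 30.0
```

Emit:
send_rows(
  rows=[
    [0, 0, 0, 0, 0, 0],
    [0, 0, 0, 0, 0, 0],
    [0, 0, -15, 0, 0, 0],
    [0, 0, 0, 0, 0, 0],
  ],
)

```text
time: 22.5
tool_pos: [0.6712, 0.0162, 0.0968]
ee_rot: [-3.138, 0.004, 0.668]
wrist_force: [-1.6, 0.4, -2.8]
width: 0.0357
finger_force: 30.0
```

Emit:
send_rows(
  rows=[
    [0.5, -0.5, -12, 0, 0, 0],
    [0, 0, -12, 0, 0, 0],
    [0, 0, -8, 0, 0, 0],
    [0, 0, -4, 0, 0, 0],
    [0, 0, -2, 0, 0, 0],
    [0, 0, -1, 0, 0, 0],
    [0, 0, 0, 0, 0, 0],
    [0, 0, 0, 0, 0, 0],
  ],
)

```text
time: 23.17
tool_pos: [0.6737, 0.0156, 0.0614]
ee_rot: [3.141, -0.001, 0.666]
wrist_force: [-0.1, 0.3, -1.2]
width: 0.0355
finger_force: 30.0
```

Emit:
send_rows(
  rows=[
    [0, 0, -1, 0, 0, 0],
    [0, 0, -0.8, 0, 0, 0],
    [0, 0, 0, 0, 0, 0],
    [0, 0, 0, 0, 0, 0],
  ],
)

```text
time: 23.5
tool_pos: [0.6734, 0.0156, 0.0591]
ee_rot: [3.141, -0.0, 0.666]
wrist_force: [0.6, -0.4, -1.3]
width: 0.0355
finger_force: 30.0
```

Emit:
send_rows(
  rows=[
    [0, 0, -0.7, 0, 0, 0],
    [0, 0, 0, 0, 0, 0],
  ],
)

```text
time: 23.67
tool_pos: [0.6734, 0.0156, 0.0591]
ee_rot: [3.141, -0.0, 0.666]
wrist_force: [-1.6, -0.6, 1.9]
width: 0.0359
finger_force: 30.0
```

Emit:
send_rows(
  rows=[
    [0, 0, 0, 0, 0, 0],
    [0, 0, 0, 0, 0, 0],
    [0, 0, 0, 0, 0, 0],
    [0, 0, 0, 0, 0, 0],
    [0, 0, 0, 0, 0, 0],
    [0, 0, 20, 0, 0, 0],
    [0, 0, 30, 0, 0, 0],
    [0, 0, 30, 0, 0, 0],
  ],
  grip=70,
)

```text
time: 24.33
tool_pos: [0.6723, 0.0157, 0.1372]
ee_rot: [-3.139, 0.003, 0.666]
wrist_force: [-0.6, -0.3, 0.3]
width: 0.0698
finger_force: 0.0
```

Emit:
send_rows(
  rows=[
    [0, 0, 40, 0, 0, 0],
    [0, 0, 40, 0, 0, 0],
    [-28, 30, 0, 0, 0, 0],
    [-28, 30, 0, 0, 0, 0],
    [-28, 30, 0, 0, 0, 0],
    [-28, 30, 0, 0, 0, 0],
    [-28, 30, 0, 0, 0, 0],
    [-28, 30, 0, 0, 0, 0],
  ],
)

```text
time: 25.0
tool_pos: [0.5038, 0.1967, 0.2183]
ee_rot: [3.141, -0.001, 0.665]
wrist_force: [-0.2, 0.4, 0.3]
width: 0.0698
finger_force: 0.0
```

Emit:
send_rows(
  rows=[
    [-28, 30, 0, 0, 0, 0.1],
    [-28, 30, 0, 0, 0, 0.1],
    [-28, 30, 0, 0, 0, 0.1],
    [-28, 30, 0, 0, 0, 0.1],
    [-28, 30, 0, 0, 0, 0.1],
    [-28, 30, 0, 0, 0, 0.1],
    [-28, 30, 0, 0, 0, 0.1],
    [-28, 30, 0, 0, 0, 0.1],
  ],
)

```text
time: 25.67
tool_pos: [0.2796, 0.4368, 0.2186]
ee_rot: [3.141, -0.001, 1.471]
wrist_force: [1.1, 0.3, 0.5]
width: 0.0703
finger_force: 0.0
```

Emit:
send_rows(
  rows=[
    [0, 0, 0, 0, 0, 0],
    [0, 0, 0, 0, 0, 0],
  ],
)

```text
time: 25.83
tool_pos: [0.2796, 0.4368, 0.2182]
ee_rot: [3.141, 0.0, 1.47]
wrist_force: [0.1, -0.2, 0.4]
width: 0.0703
finger_force: 0.0
```

Run:
```python
from h import *
t,s=[optics.snapshot(n)[:,:,::-1] for n in("top","side")]
cv2.imwrite("pics/f.png",np.vstack([cv2.resize(t[110:290,180:500],(533,300)),cv2.resize(s[110:290,200:520],(533,300))]))
t0=cv2.imread("pics/top0.png")
for n,(u,v) in {"rack":(456,256),"timer":(205,263),"yellow":(489,220)}.items():
    d=np.abs(t[v-22:v+22,u-22:u+22].astype(int)-t0[v-22:v+22,u-22:u+22]);print(n,d.mean())
```

```text
rack 2.6432506887052343
timer 2.356577134986226
yellow 2.4523071625344355
```

View pics/f.png

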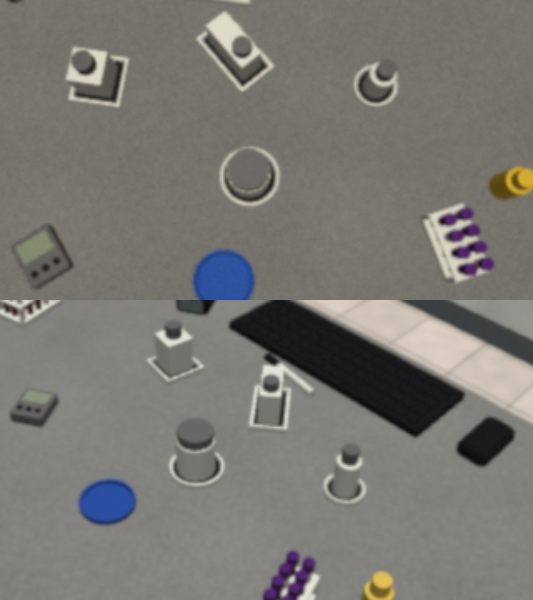

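The top and side views show all four containers upright inside their seats: square (98,75), oblong (235,50), vial (376,85) and jar (249,175) in the crop. The bystanders haven't moved. One numeric check of the cap positions, then I hand in.

Run:
```python
from h import *
from bench import ticket
ok=True
for n,(u,v),z,e in[("jar",(249,168),.084,(.486,-.003)),("vial",(386,70),.089,(.6165,-.191)),("sq",(83,62),.094,(.638,.218)),("obl",(242,47),.084,(.689-.031*0,.028-.0))]:
    p=plane("top",u*.6+180,v*.6+110,z)[:2]; print(n,p.round(4),e)
    if n!="obl": ok&=np.hypot(*(p-e))<.007
    else: # cap 20 mm off centre along seat axis (38.2 deg)
        a=np.array([np.cos(.667),np.sin(.667)]); c=min((p-20e-3*a*s for s in(1,-1)),key=lambda c:np.hypot(*(c-[.6737,.0155]))); print(c); ok&=np.hypot(*(c-[.6737,.0155]))<.007
print(ok)
if ok: print(ticket.close_job())
```

```text
jar [ 0.4856 -0.0033] (0.486, -0.003)
vial [ 0.6127 -0.1893] (0.6165, -0.191)
sq [0.6336 0.2163] (0.638, 0.218)
obl [0.6526 0.0024] (0.689, 0.028)
[0.66833395 0.01480864]
True
the job is handed in; nothing more can be done
None
```

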